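# Build up a brushcutter's cutting head on the orange gearbox

## Task

Build up the cutting head on the orange gearbox: thread onto its upright spindle first the brass flange, then the blade with its bent ends pointing down, then the black cup with its narrow side up, and last the red collar, each lying flat on the one below. Let go of everything, and put none of these parts onto the green gearbox, not even for a moment.

Things in the scene. Friction and masses are not known exactly. Their poses are not given: they have to be found in the camera images.
- orange_gearbox: The target: upturned gearbox, orange housing 70 mm across, on a dark 100 x 100 x 8 mm base, fixed, left or right. Round seat, 44 mm across, its top 50 mm above the bench; from it a plain vertical spindle, 14 mm across, rises 46 mm more (tip 96 mm above the bench, last 10 mm tapering to 6 mm). Tube stub 150 mm out along its x, below the seat. Origin: on the bench, on the spindle axis; z up.
- green_gearbox: Not used: upturned gearbox, green housing 70 mm across, on a dark 100 x 100 x 8 mm base, fixed, left or right. Round seat, 44 mm across, its top 50 mm above the bench; from it a plain vertical spindle, 14 mm across, rises 46 mm more (tip 96 mm above the bench, last 10 mm tapering to 6 mm). Tube stub 150 mm out along its x, below the seat. Origin: on the bench, on the spindle axis; z up.
- flange: loose brass ring, 46 mm in diameter, 14 mm tall, 0.13 kg, lying flat. Its place is interchanged with the other small parts from run to run. Bore 22 mm. Origin: centre of its underside, z up.
- blade: loose steel bar blade, 0.25 kg: flat bar 198 mm long (its x), 50 mm wide (its y), 5 mm thick, 22 mm bore at its centre, both ends bent down 10 mm (yellow tips). It lies on its bent ends. Origin: centre of the bore, on the underside of the flat bar, 10 mm above the bench at the start; z up. Any yaw on the spindle will do.
- cup: loose black stepped cup washer, 0.12 kg: lower disc 56 mm in diameter and 9 mm tall, above it a narrower disc 40 mm in diameter and 5 mm tall (14 mm in all), narrow side up. Its place is interchanged with the other small parts from run to run. Bore 22 mm. Origin: centre of its underside, z up.
- collar: loose red lock collar, a plain ring 36 mm in diameter and 18 mm tall, 0.05 kg; slides freely, no thread. Its place is interchanged with the other small parts from run to run. Bore 22 mm. Origin: centre of its underside, z up.
There are look-alikes about, which are no part of the job. There is more than one size of the collar; the job needs the middle-sized.

How it is judged (in metres and radians):
On the way, in this order (a step that is already met when the one before it is completed fails the run):
1. the brass flange sits flat on the orange gearbox's seat, around the spindle (horizontal distance between flange and orange_gearbox below 0.008 m and z of flange in the frame of orange_gearbox between 0.046 and 0.054 m and angle between flange's own z axis and vertical below 0.1 rad), for 0.2 s.
2. the blade lies flat on the flange, bent ends down, spindle through its bore (horizontal distance between blade and orange_gearbox below 0.008 m and z of blade in the frame of orange_gearbox between 0.06 and 0.068 m and angle between blade's own z axis and vertical below 0.1 rad), for 0.2 s.
3. the black cup lies on the blade, narrow side up (horizontal distance between cup and orange_gearbox below 0.008 m and z of cup in the frame of orange_gearbox between 0.065 and 0.073 m and angle between cup's own z axis and vertical below 0.1 rad), for 0.2 s.
4. the red collar sits on the cup (horizontal distance between collar and orange_gearbox below 0.008 m and z of collar in the frame of orange_gearbox between 0.079 and 0.087 m and angle between collar's own z axis and vertical below 0.1 rad), for 0.2 s.
At the end, for the whole second after the job is handed in: Flange, blade, cup and collar, from the bottom up, lie on the orange gearbox around its spindle: each within 8 mm of the spindle's axis, within 4 mm of its right height (undersides 50, 64, 69 and 83 mm above the bench), tilted less than 0.1 rad, released and at rest (all of step 1 and all of step 2 and all of step 3 and all of step 4 and contact force between each of flange, blade, cup, collar and the fingers below 0.2 N and linear speed of each of flange, blade, cup, collar below 0.02 m/s and angular speed of each of flange, blade, cup, collar below 0.2 rad/s); the robot touches nothing.
It fails at once if one of the four parts is put onto the green gearbox's spindle ((horizontal distance between flange and green_gearbox below 0.012 m and z of flange in the frame of green_gearbox below 0.09 m) or (horizontal distance between blade and green_gearbox below 0.012 m and z of blade in the frame of green_gearbox below 0.09 m) or (horizontal distance between cup and green_gearbox below 0.012 m and z of cup in the frame of green_gearbox below 0.09 m) or (horizontal distance between collar and green_gearbox below 0.012 m and z of collar in the frame of green_gearbox below 0.09 m)).
It also fails if it takes over 115 s, if anything falls off the work surface, if the arm or the gripper's body presses on something with over 40 N, if the wrist force passes 120 N, or if a joint passes its speed limit or range.

## Robot

A 6-joint arm with a two-finger parallel gripper is mounted at the origin on the work surface. World frame = base frame: x ahead of the robot, y to its left, z up, the work surface at z = 0. Lengths are in mm, angles in degrees, forces in N, time in s.
With the tool pointing down it reaches from about 275 to 975 mm from the base axis. Payload 8.4 kg.
Tool frame: the origin (TCP) lies between the finger pads; the fingertips stand 19 mm ahead of it and the grasp point (between the pads) is the TCP (tips_ahead is the distance from the TCP to the fingertips, in mm); z points along the fingers, y is the line along which they close (so a half turn about z gives the same grasp; the last joint's range is limited). The gripper opens to 92 mm and grips with 3 to 60 N. Pads are 20 mm wide; open, the fingers measure 128 mm over their backs; the gripper's body (75 mm by 189 mm) begins 69 mm behind the grasp point.
Start: joints at [-64.824, 20.225, 93.587, -0, 66.188, -0.138], TCP at [267.228, -564.993, 233.583] pointing down, gripper open.
Joint ranges: [-150.9, 150.9], [-52.94, 120.26], [3.33, 152.33], [-74.26, 254.26], [0, 154.13], [-172.89, 172.89]. Speed limits (degrees/s): [127.2, 127.2, 159.86, 180, 180, 180].

## Interface

Orientations are given as a 3x3 rotation matrix whose columns are the frame's x, y, z axes.
In Python, from workcell import read_state, read_camera, hand_in, tips_ahead gives the robot as it stands. The module is installed in compiled form; this text tells all that it offers.
- The arm moves only by the tool arm_command, never from a script. Its argument "series" is a list that holds one entry, the list of rows, each a list of 6 numbers: the shift along the world's x, y, z in m, then the turn, a rotation vector about the world's x, y, z in degrees. A call has 1 to 20 rows; each row shifts and turns the commanded pose from where the row before left it; what a row does not reach is not made up. A row lasts 1/10 s, in which the tool goes at most 50 mm and 8.59 degrees, less where a joint would pass 70% of its speed; a pose out of reach is approached as far as the arm can. A call with a gripper value outside its range is refused whole. "jaw" is the gripper command: -1 is shut, 1 is fully open, values between are in proportion, set as the call begins (left out, the last holds). The fingers move at their own pace and stop on an object; the grip force is fixed at half the most. Time passes only in rows, so rows that do not move let the fingers close. It gives the time, the measured TCP pose, the force, the opening and the grip force at its end, in the units of the state.
- read_state(): the state, without advancing time (a new reading comes with each control period).
- read_camera(name): name is "scene" or "side" or "wrist"; returns a dict with "pixels" (384x512x3 uint8, red, green, blue), "depth" (384x512 float32, mm along the optical axis (not along the pixel's ray), 0 where there is no reading), "intrinsics" (3x3 intrinsics, pixels), "R" (3x3) and "t" (3): a world point X has camera coordinates R X + t; the wrist camera has in their place "hand_eye" (4x4, takes a point from camera to tool coordinates, whose origin is the TCP and whose axes are the flange's). Camera axes: x right, y down, z forward; pixel columns grow to the right and rows downward; lengths in mm; the calibration is good to about 2 mm. A picture is of the moment at which its call begins: read the wrist's pose just before it.
- hand_in(): hands the job in; it is judged then, once.
The state is a dict: "time_s": time; "joint_pos": joint angles; "joint_velocities": joint speeds; "tau": joint torques, N m; "tcp_pos": TCP position; "tool_rot": TCP orientation; "ft_force": force on the tool from outside, world axes, zero at the start; "moment": the same for the moment, N m; "finger_gap": finger opening in mm; "finger_force": force on a finger pad.
Only numpy, scipy, OpenCV 4.12 (cv2) and the standard library are available. Lean on these libraries where they do the work, as an engineer would, in place of code of your own. Each camera call takes 0.05 s, during which the arm holds its last target. There are 200 camera calls.

## Working session

There is one attempt and no reset: what is moved stays moved. The work goes in short steps, Python scripts to look and compute and a tool call to move; the robot and the scene stay as the last step left them, time stands still between calls to the robot, and variables do not carry over. Pictures are saved under pics/ and viewed, at most 14 in all, crops included, and the job is handed in when it is done.

Besides the shell and the picture viewer there is one more tool, called after ">>>" by a JSON object that holds its "method" and its "body". arm_command: Moves the arm, as the interface text tells. Its arguments: {"type":"object","properties":{"series":{"type":"array","items":{"type":"array","items":{"type":"array","items":{"type":"number"}}}},"jaw":{"type":"number"}},"required":["series"]}

```bash
mkdir -p pics
python3 - <<'E'
from workcell import *
import cv2,numpy as np,pickle
d={}
for n in("scene","side"):
    c=read_camera(n);d[n]=c
    cv2.imwrite(f"pics/{n}0.png",cv2.resize(c["pixels"][...,::-1],(768,576),interpolation=cv2.INTER_CUBIC))
    print(n,c["intrinsics"].tolist(),(-c["R"].T@c["t"]).round())
pickle.dump(d,open("d0.pkl","wb"))
s=read_state();print(s["time_s"],s["tcp_pos"],s["tool_rot"])
E
```

```text
scene [[389.2442920403111, 0.0, 255.47102307542923], [0.0, 389.2442920403111, 194.20134222421294], [0.0, 0.0, 1.0]] [1049.  152.  901.]
side [[403.12935831947857, 0.0, 250.05526758350754], [0.0, 403.12935831947857, 192.2246720868819], [0.0, 0.0, 1.0]] [473. 710. 494.]
0.1 [ 267.02884884 -564.6376734   232.96692628] [[ 9.03996524e-01  4.27539490e-01 -5.19066976e-04]
 [ 4.27539804e-01 -9.03995901e-01  1.06169433e-03]
 [-1.53181651e-05 -1.18168978e-03 -9.99999302e-01]]
```

View pics/scene0.png

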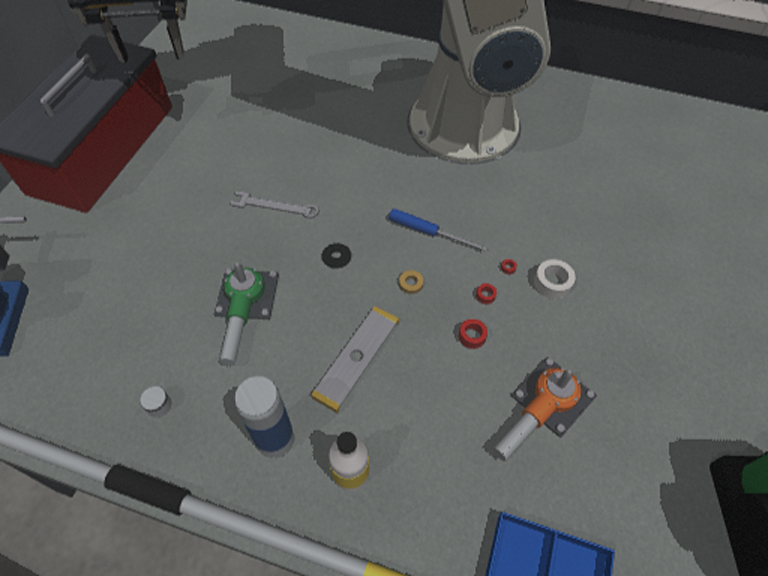

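View pics/side0.png

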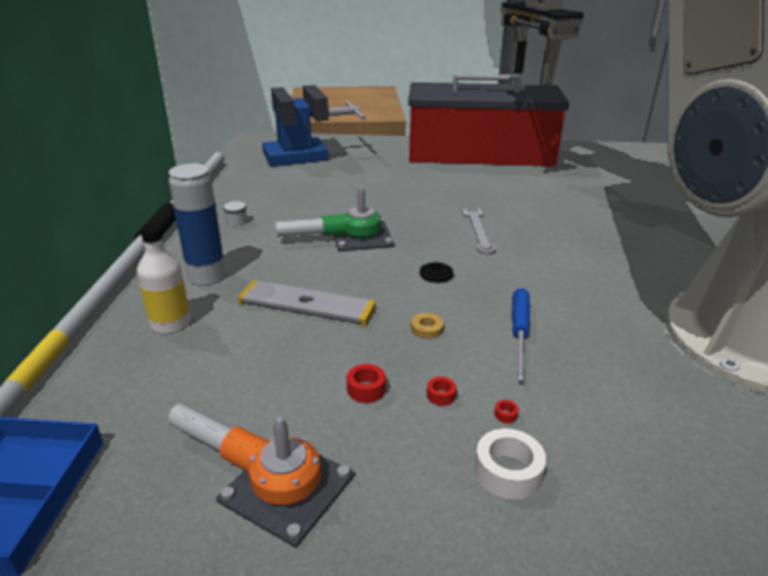

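Scene picture (768 px scale): the orange gearbox is at (558,385) and the green one at (242,287). The flange is at (411,281), the cup at (337,255) and the blade at (356,358). There are three red rings: large (473,333), middle (486,293) and small (509,266). The middle one should be the 36 mm collar, so I'll check its size.

```bash
cat > h.py <<'E'
import numpy as np,cv2
def cloud(c,R=None,t=None):
    K=c["intrinsics"];R=c["R"] if R is None else R;t=c["t"] if t is None else t
    v,u=np.mgrid[:384,:512];z=c["depth"]
    P=np.stack([(u-K[0,2])/K[0,0]*z,(v-K[1,2])/K[1,1]*z,z],-1)
    return (P-t)@R   # R^T (P-t)
def wristcloud(c,s):
    K=c["intrinsics"];v,u=np.mgrid[:384,:512];z=c["depth"]
    P=np.stack([(u-K[0,2])/K[0,0]*z,(v-K[1,2])/K[1,1]*z,z],-1).astype(float)
    H=c["hand_eye"];P=P@H[:3,:3].T+H[:3,3]
    return P@np.array(s["tool_rot"]).T+np.array(s["tcp_pos"])
E
python3 - <<'E'
import pickle,cv2,numpy as np
from h import *
d=pickle.load(open("d0.pkl","rb"))
seeds={"scene":dict(or_=(558,385),gr=(242,287),fl=(411,281),cup=(337,255),blade=(356,358),redL=(473,333),redM=(486,293),redS=(509,266)),
"side":dict(or_=(283,470),gr=(362,222),fl=(427,325),cup=(436,272),blade=(307,300),redL=(367,383),redM=(441,390),redS=(506,411))}
for n in seeds:
    c=d[n];W=cloud(c)
    for k,(x,y) in seeds[n].items():
        x=int(x/1.5);y=int(y/1.5);r=60 if k=="blade" else 30
        sl=(slice(max(0,y-r),y+r),slice(max(0,x-r),x+r))
        P=W[sl];m=(P[...,2]>(5 if k!="blade" else 5))&(c["depth"][sl]>0)
        nl,lab,st,ce=cv2.connectedComponentsWithStats(m.astype(np.uint8))
        near=min(range(1,nl),key=lambda i:np.min(np.hypot(*(np.argwhere(lab==i)-[min(r,y),min(r,x)]).T))-(0.01*st[i,4]))
        Q=P[lab==near];zt=np.percentile(Q[:,2],95)
        Qt=Q[Q[:,2]>zt-4] if k not in("or_","gr") else Q[Q[:,2]>62]
        (cc,sz,a)=cv2.minAreaRect(Qt[:,:2].astype(np.float32))
        print(n,k,len(Q),"ztop",zt.round(1),"c",np.round(cc,1),"sz",np.round(sz,1),"ang",round(a,1))
c=d["scene"]["pixels"]
cv2.imwrite("pics/reds.png",cv2.resize(c[160:250,230:400,::-1],(765,405),interpolation=cv2.INTER_CUBIC))
E
```

```text
scene or_ 1661 ztop 52.4 c [598.2 303.3] sz [13.  11.3] ang 41.2
scene gr 1272 ztop 53.6 c [ 582.7 -257.4] sz [10.  12.7] ang 36.0
scene fl 172 ztop 16.6 c [459.7  15. ] sz [44.1 41.5] ang 16.5
scene cup 223 ztop 15.6 c [ 444.8 -133.3] sz [43.7 45.8] ang 88.5
scene blade 1402 ztop 17.5 c [637.2 -25.3] sz [ 51.2 199.4] ang 77.7
scene redL 240 ztop 26.0 c [531.9 150.5] sz [46.9 44.4] ang 14.6
scene redM 122 ztop 19.8 c [441.5 152.6] sz [34.  32.7] ang 9.3
scene redS 63 ztop 15.3 c [365.8 178.7] sz [25.7 22.7] ang 9.4
side or_ 3037 ztop 63.4 c [594.4 309.5] sz [13.9  8.8] ang 11.0
side gr 1049 ztop 65.5 c [ 576.7 -254.5] sz [10.6 10.8] ang 5.4
side fl 246 ztop 13.8 c [458.1  18.2] sz [44.2 43.5] ang 89.6
side cup 216 ztop 13.2 c [ 444.4 -132.9] sz [35.3 38.4] ang 87.9
side blade 1272 ztop 14.8 c [634.9 -23.4] sz [ 55.  198.3] ang 78.0
side redL 519 ztop 23.6 c [529.7 152.7] sz [47.9 46. ] ang 64.6
side redM 270 ztop 17.5 c [438.9 155.4] sz [35.2 34. ] ang 89.8
side redS 162 ztop 13.4 c [364.3 182.7] sz [26. 26.] ang 7.8
```

View pics/reds.png

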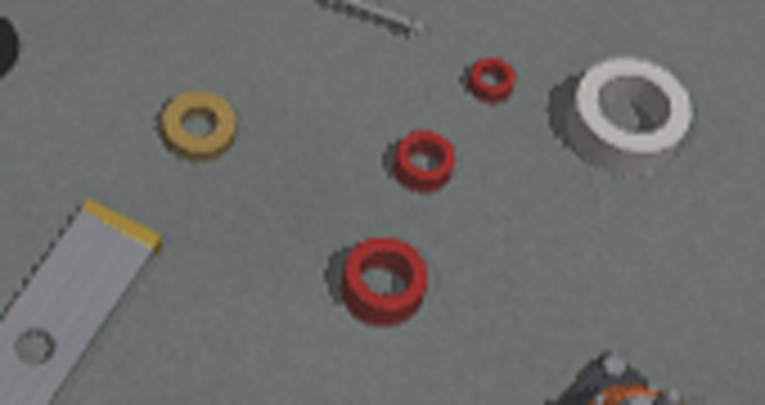

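The middle red ring, crop (425,160), measures about 35 mm across and 18 mm tall, so it is the collar. The other two measure about 47 mm and 26 mm. Next I move over the flange.

>>> {"method": "arm_command", "body": {"series": [[[0.015,0.0445,0.008,0,0,0],[0.015,0.0445,0.008,0,0,0],[0.015,0.0445,0.008,0,0,0],[0.015,0.0445,0.008,0,0,0],[0.015,0.0445,0.008,0,0,0],[0.015,0.0445,0.008,0,0,0],[0.015,0.0445,0.008,0,0,0],[0.015,0.0445,0.008,0,0,0],[0.015,0.0445,0.008,0,0,0],[0.015,0.0445,0.008,0,0,0],[0.015,0.0445,0.008,0,0,0],[0.015,0.0445,0.008,0,0,0],[0.015,0.0445,0.008,0,0,0],[0,0,0,0,0,0],[0,0,0,0,0,0],[0,0,0,0,0,0]]], "jaw": 1}}

```text
time_s: 1.7
tcp_pos: [461.7, 12.8, 337.1]
tool_rot: [[0.904, 0.427, -0.001], [0.427, -0.904, -0.0], [-0.001, -0.0, -1.0]]
ft_force: [0.7, 0.3, -0.5]
finger_gap: 91.8
finger_force: 0.0
```

```bash
cat > w.py <<'E'
from workcell import *
from h import *
import sys
def shot(name=None):
    s=read_state();c=read_camera("wrist");W=wristcloud(c,s)
    print("t",s["time_s"],"tcp",np.round(s["tcp_pos"],1),"yaw",round(np.degrees(np.arctan2(s["tool_rot"][1][0],s["tool_rot"][0][0])),1),"F",np.round(s["ft_force"],1),"gap",s["finger_gap"],s["finger_force"])
    if name: cv2.imwrite("pics/"+name,c["pixels"][...,::-1])
    return s,c,W
def find(W,c,xy,r,z0,z1):
    m=(np.hypot(W[...,0]-xy[0],W[...,1]-xy[1])<r)&(W[...,2]>z0)&(W[...,2]<z1)&(c["depth"]>0)
    Q=W[m]
    if len(Q)<10: print("none",len(Q));return
    cc,rad=cv2.minEnclosingCircle(Q[:,:2].astype(np.float32));rc=cv2.minAreaRect(Q[:,:2].astype(np.float32))
    print(xy,len(Q),"circ",np.round(cc,1),round(rad,1),"rect",[np.round(x,1) for x in rc],"z",np.percentile(Q[:,2],[5,50,95]).round(1))
E
python3 - <<'E'
from w import *
s,c,W=shot("w1.png")
print(c["hand_eye"].round(2).tolist())
find(W,c,(459,16),40,8,20)
find(W,c,(440,154),30,10,24)
find(W,c,(444,-133),40,10,20)
find(W,c,(636,-24),130,9,20)
find(W,c,(595,305),30,65,90)
E
```

```text
t 1.7 tcp [461.7  12.8 337.1] yaw 25.3 F [ 0.7  0.3 -0.5] gap 91.75168091530584 0.0
[[-0.0, -0.96, -0.28, 79.88], [1.0, -0.0, -0.0, 0.26], [0.0, -0.28, 0.96, -150.86], [0.0, 0.0, 0.0, 1.0]]
(459, 16) 556 circ [459.2  17.3] 22.8 rect [array([459.8,  17.7]), array([44.1, 44.2]), np.float64(24.7)] z [11.7 13.6 15.2]
(440, 154) 338 circ [440.8 154.3] 17.8 rect [array([441.2, 153.9]), array([34.6, 34.3]), np.float64(20.7)] z [12.6 17.6 19. ]
(444, -133) 359 circ [ 445.  -135.4] 26.2 rect [array([ 447.8, -135.5]), array([47.8, 45.6]), np.float64(86.2)] z [10.4 13.3 15. ]
(636, -24) 4625 circ [633.3 -24.3] 98.0 rect [array([633. , -24.2]), array([ 50.4, 190.4]), np.float64(77.6)] z [13.2 14.8 16.2]
none 0
```

View pics/w1.png

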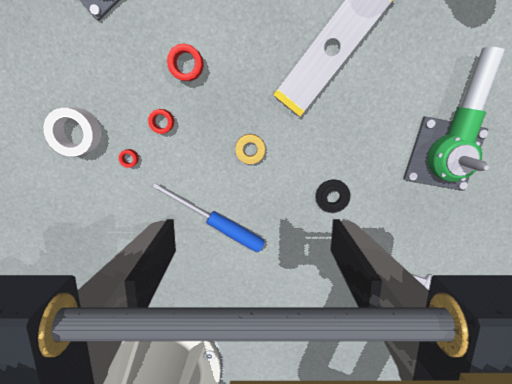

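The wrist view shows the flange at (250,150), the collar at (160,122), the cup at (332,195) and the blade bore at (332,46), and it agrees with the earlier estimates. I'll descend on the flange.

>>> {"method": "arm_command", "body": {"series": [[[-0.002,0.0045,-0.045,0,0,0],[0,0,-0.045,0,0,0],[0,0,-0.045,0,0,0],[0,0,-0.045,0,0,0],[0,0,-0.045,0,0,0],[0,0,-0.045,0,0,0],[0,0,-0.03,0,0,0],[0,0,-0.014,0,0,0],[0,0,0,0,0,0],[0,0,0,0,0,0]]]}}

```text
time_s: 2.75
tcp_pos: [460.2, 17.1, 23.8]
tool_rot: [[0.905, 0.426, -0.0], [0.426, -0.905, -0.0], [-0.0, -0.0, -1.0]]
ft_force: [-0.6, -0.4, -0.6]
finger_gap: 91.8
finger_force: 0.0
```

>>> {"method": "arm_command", "body": {"series": [[[0,0,0,0,0,0],[0,0,0,0,0,0],[0,0,0,0,0,0],[0,0,0,0,0,0],[0,0,0,0,0,0],[0,0,0,0,0,0],[0,0,0,0,0,0],[0,0,0,0,0,0]]], "jaw": -1}}

```text
time_s: 3.55
tcp_pos: [460.4, 18.1, 23.7]
tool_rot: [[0.904, 0.428, 0.0], [0.428, -0.904, 0.0], [0.0, 0.0, -1.0]]
ft_force: [-0.7, -0.1, 3.5]
finger_gap: 44.9
finger_force: 30.0
```

>>> {"method": "arm_command", "body": {"series": [[[0,0,0.03,0,0,0],[0,0,0.045,0,0,0],[0,0,0.045,0,0,0],[0.01,0.03,0.045,0,0,0],[0.015,0.04,0.03,0,0,0],[0.015,0.04,0.03,0,0,0],[0.015,0.04,0,0,0,0],[0.015,0.04,0,0,0,0],[0.015,0.04,0,0,0,0],[0.015,0.04,0,0,0,0],[0,0,0,0,0,0],[0,0,0,0,0,0],[0,0,0,0,0,0]]]}}

```text
time_s: 4.85
tcp_pos: [557.4, 280.9, 241.4]
tool_rot: [[0.904, 0.427, -0.001], [0.427, -0.904, -0.001], [-0.002, 0.0, -1.0]]
ft_force: [0.6, 0.3, -0.0]
finger_gap: 45.2
finger_force: 30.0
```

Run:
```python
from w import *
s,c,W=shot("w2.png")
find(W,c,(595,305),30,70,100)
find(W,c,(595,305),30,60,84)
find(W,c,(595,305),30,46,54)
T=np.array(s["tcp_pos"])
find(W,c,T[:2],40,T[2]-26,T[2]-4)
```

```text
t 4.85 tcp [557.4 280.9 241.4] yaw 25.3 F [ 0.6  0.3 -0. ] gap 45.2045744803362 29.999557037372142
(595, 305) 179 circ [596.4 305.7] 7.0 rect [array([596.3, 305.9]), array([13.9, 12.5]), np.float64(25.2)] z [78.8 90.3 96.6]
(595, 305) 27 circ [599.4 307. ] 6.0 rect [array([601. , 307.8]), array([ 3.7, 11.9]), np.float64(23.5)] z [62.1 73.9 83.3]
(595, 305) 1634 circ [597.4 305.3] 28.0 rect [array([596.7, 305.3]), array([53.4, 54.1]), np.float64(25.2)] z [46.3 49.4 50.9]
[557.35610701 280.89818623] 4937 circ [566.1 285.2] 35.4 rect [array([563.1, 280.2]), array([51.9, 58.4]), np.float64(59.6)] z [222.7 231.1 232.9]
```

View pics/w2.png

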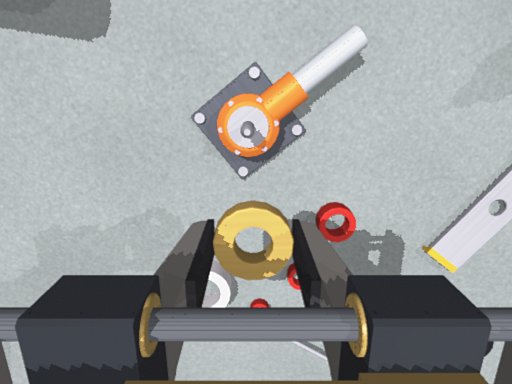

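Wrist view: the spindle tip is at (247,130), and the flange is held level with its bore at (253,240). I'll move over the spindle and stop partway down.

>>> {"method": "arm_command", "body": {"series": [[[0.02,0.0125,0,0,0,0],[0.02,0.013,-0.02,0,0,0],[0,0,-0.04,0,0,0],[0,0,-0.04,0,0,0],[0,0,-0.02,0,0,0],[0,0,0,0,0,0],[0,0,0,0,0,0],[0,0,0,0,0,0]]]}}

```text
time_s: 5.7
tcp_pos: [599.2, 307.5, 124.1]
tool_rot: [[0.904, 0.427, 0.003], [0.427, -0.904, 0.001], [0.003, -0.0, -1.0]]
ft_force: [0.1, -0.3, -1.3]
finger_gap: 45.4
finger_force: 30.0
```

>>> {"method": "arm_command", "body": {"series": [[[-0.0025,-0.0015,0,0,0,0],[0,0,0,0,0,0],[0,0,-0.012,0,0,0],[0,0,-0.012,0,0,0],[0,0,-0.012,0,0,0],[0,0,-0.01,0,0,0],[0,0,0,0,0,0],[0,0,0,0,0,0],[0,0,0,0,0,0]]]}}

```text
time_s: 6.6
tcp_pos: [595.7, 306.0, 76.1]
tool_rot: [[0.904, 0.428, 0.0], [0.428, -0.904, 0.0], [0.0, -0.0, -1.0]]
ft_force: [0.8, 0.8, -1.3]
finger_gap: 44.9
finger_force: 30.0
```

>>> {"method": "arm_command", "body": {"series": [[[0,0,-0.002,0,0,0],[0,0,0,0,0,0],[0,0,0,0,0,0]]]}}

```text
time_s: 6.9
tcp_pos: [595.6, 305.9, 74.1]
tool_rot: [[0.904, 0.428, 0.0], [0.428, -0.904, 0.0], [0.0, -0.0, -1.0]]
ft_force: [0.2, -0.2, -0.3]
finger_gap: 45.4
finger_force: 30.0
```

>>> {"method": "arm_command", "body": {"series": [[[0,0,0,0,0,0],[0,0,0,0,0,0],[0,0,0,0,0,0],[0,0,0,0,0,0],[0,0,0,0,0,0],[0,0,0.03,0,0,0],[0,0,0.045,0,0,0],[0,0,0.045,0,0,0],[-0.016,-0.01,0.045,0,0,0],[-0.016,-0.01,0.01,0,0,0],[0,0,0,0,0,0],[0,0,0,0,0,0],[0,0,0,0,0,0]]], "jaw": 1}}

```text
time_s: 8.2
tcp_pos: [563.5, 285.9, 247.5]
tool_rot: [[0.904, 0.428, -0.002], [0.428, -0.904, -0.001], [-0.002, 0.0, -1.0]]
ft_force: [0.2, 0.5, -0.5]
finger_gap: 91.8
finger_force: 0.0
```

Run:
```python
from w import *
s,c,W=shot("w3.png")
find(W,c,(596,305),15,70,100)
find(W,c,(596,305),32,61,67)
find(W,c,(596,305),32,46,54)
```

```text
t 8.2 tcp [563.5 285.9 247.5] yaw 25.3 F [ 0.2  0.5 -0.5] gap 91.79084177041473 0.0
(596, 305) 172 circ [596.5 305.7] 6.9 rect [array([596.8, 305.8]), array([13.2, 13. ]), np.float64(70.9)] z [76.7 90.3 96.2]
(596, 305) 1126 circ [594.1 305.4] 22.8 rect [array([594.2, 305.4]), array([45., 45.]), np.float64(69.0)] z [62.3 63.7 65. ]
(596, 305) 455 circ [599.2 306. ] 29.2 rect [array([601. , 307.4]), array([46.7, 54.5]), np.float64(13.5)] z [46.1 47.2 50.8]
```

View pics/w3.png

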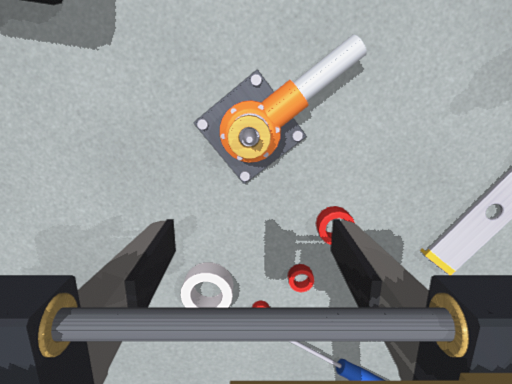

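Flange at (249,137) sits flat on the seat, its top at 64 mm. Next I go to the blade and turn to its width.

>>> {"method": "arm_command", "body": {"series": [[[0.005,-0.038,0,0,0,0],[0.005,-0.038,0,0,0,-7.5],[0.005,-0.038,0,0,0,-7.5],[0.005,-0.038,0,0,0,-7.5],[0.005,-0.038,0,0,0,-7.5],[0.005,-0.038,0,0,0,-7.6],[0.005,-0.038,0,0,0,0],[0.005,-0.038,0,0,0,0],[0,0,0,0,0,0],[0,0,0,0,0,0],[0,0,0,0,0,0]]]}}

```text
time_s: 9.35
tcp_pos: [603.5, -17.2, 248.2]
tool_rot: [[0.977, -0.212, -0.001], [-0.212, -0.977, 0.0], [-0.001, -0.0, -1.0]]
ft_force: [0.2, -0.4, 0.5]
finger_gap: 92.1
finger_force: 0.0
```

Run:
```python
from w import *
s,c,W=shot("w4.png")
find(W,c,(636,-24),130,8,20)
m=((np.hypot(W[...,0]-636,W[...,1]+24)<25)&(W[...,2]<6)&(c["depth"]>0))
m2=cv2.morphologyEx(m.astype(np.uint8),cv2.MORPH_OPEN,np.ones((3,3)))
n,l,st,ce=cv2.connectedComponentsWithStats(m2)
K=c["intrinsics"];H=c["hand_eye"];R=np.array(s["tool_rot"]);T=np.array(s["tcp_pos"])
for i in range(1,n): print(st[i].tolist(),ce[i].round(1))
# bore on plane z=15
def ray(u,v,z):
    d=R@(H[:3,:3]@np.linalg.inv(K)@[u,v,1]);o=R@H[:3,3]+T
    return o+d*(z-o[2])/d[2]
g=(W[...,2]>9)&(W[...,2]<20)&(np.hypot(W[...,0]-636,W[...,1]+24)<130)
cn,h=cv2.findContours(cv2.morphologyEx(g.astype(np.uint8),cv2.MORPH_OPEN,np.ones((3,3))),cv2.RETR_CCOMP,cv2.CHAIN_APPROX_NONE)
for a,b in zip(cn,h[0]):
    if b[3]>=0 and len(a)>20:
        e=cv2.minEnclosingCircle(a);print("hole",e,ray(*e[0],15).round(1))
```

```text
t 9.35 tcp [603.5 -17.2 248.2] yaw -12.3 F [ 0.2 -0.4  0.5] gap 92.12149454738085 0.0
(636, -24) 6662 circ [637.2 -24.3] 101.8 rect [array([636.8, -24.6]), array([ 50. , 198.8]), np.float64(77.6)] z [13.5 14.8 16.1]
[245, 124, 18, 18, 251] [253.4 132.5]
hole ((253.49557495117188, 132.7787628173828), 9.893909454345703) [637.4 -24.9  15. ]
```

>>> {"method": "arm_command", "body": {"series": [[[0.0335,-0.0075,-0.025,0,0,0],[0,0,-0.045,0,0,0],[0,0,-0.045,0,0,0],[0,0,-0.045,0,0,0],[0,0,-0.03,0,0,0],[0,0,-0.022,0,0,0],[0,0,-0.014,0,0,0],[0,0,0,0,0,0],[0,0,0,0,0,0]]]}}

```text
time_s: 10.3
tcp_pos: [637.6, -25.0, 23.6]
tool_rot: [[0.977, -0.212, 0.001], [-0.212, -0.977, -0.0], [0.001, -0.0, -1.0]]
ft_force: [0.2, 0.6, 0.6]
finger_gap: 91.9
finger_force: 0.0
```

>>> {"method": "arm_command", "body": {"series": [[[0,0,0,0,0,0],[0,0,0,0,0,0],[0,0,0,0,0,0],[0,0,0,0,0,0],[0,0,0,0,0,0],[0,0,0,0,0,0],[0,0,0,0,0,0],[0,0,0,0,0,0]]], "jaw": -1}}

```text
time_s: 11.1
tcp_pos: [637.1, -25.6, 23.1]
tool_rot: [[0.977, -0.213, 0.0], [-0.213, -0.977, -0.0], [0.0, 0.0, -1.0]]
ft_force: [-0.1, -0.6, 2.5]
finger_gap: 49.6
finger_force: 30.0
```

>>> {"method": "arm_command", "body": {"series": [[[0,0,0.02,0,0,0],[0,0,0.04,0,0,0],[0,0,0.04,0,0,0],[-0.0045,0.0366,0.03,0,0,0],[-0.0045,0.0366,0,0,0,0],[-0.0045,0.0366,0,0,0,0],[-0.0045,0.0366,0,0,0,0],[-0.0045,0.0366,0,0,0,0],[-0.0045,0.0366,0,0,0,0],[-0.0045,0.0366,0,0,0,0],[-0.0045,0.0366,0,0,0,0],[-0.0045,0.0366,0,0,0,0],[0,0,0,0,0,0],[0,0,0,0,0,0],[0,0,0,0,0,0],[0,0,0,0,0,0]]]}}

```text
time_s: 12.7
tcp_pos: [596.6, 302.5, 152.7]
tool_rot: [[0.977, -0.214, -0.001], [-0.214, -0.977, -0.0], [-0.0, 0.001, -1.0]]
ft_force: [-0.8, 0.0, -2.4]
finger_gap: 49.5
finger_force: 30.0
```

Run:
```python
from w import *
s,c,W=shot("w5.png")
T=np.array(s["tcp_pos"])
# blade top plane ~ TCP-8 ; tilt of the held bar
m=(np.hypot(W[...,0]-T[0],W[...,1]-T[1])<105)&(abs(W[...,2]-T[2]+8)<14)&(c["depth"]>0)
px=c["pixels"].astype(int);
find(W,c,T[:2],105,T[2]-14,T[2]-2)
Q=W[m]-T
x=Q@np.array(s["tool_rot"])[:,0]
for a in range(-100,100,25):
    k=(x>a)&(x<a+25)
    if k.sum()>20: print(a,k.sum(),np.median(Q[k,2]).round(1))
```

```text
t 12.7 tcp [596.6 302.5 152.7] yaw -12.4 F [-0.8  0.  -2.4] gap 49.53396541782616 29.99920517206192
[596.60920893 302.54943743] 26966 circ [598.  302.7] 100.7 rect [array([597.9, 303. ]), array([ 76.3, 195.4]), np.float64(77.4)] z [143.3 144.4 145.4]
-100 2100 -8.4
-75 999 -8.3
-50 1948 -8.4
-25 3230 -8.4
0 4273 -8.3
25 4441 -8.3
50 5071 -8.4
75 5521 -8.4
```

View pics/w5.png

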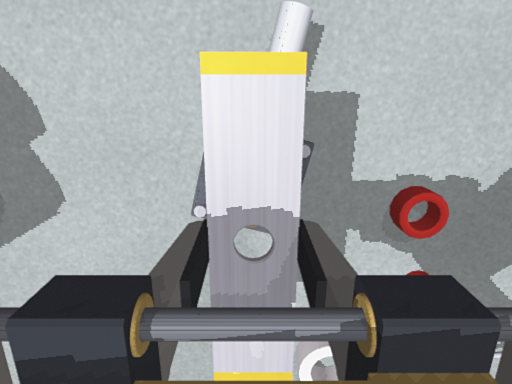

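The blade is held level, bore at (253,240). Lowering it.

>>> {"method": "arm_command", "body": {"series": [[[-0.001,0.0025,0,0,0,0],[0,0,-0.015,0,0,0],[0,0,-0.015,0,0,0],[0,0,-0.015,0,0,0],[0,0,-0.01,0,0,0],[0,0,-0.01,0,0,0],[0,0,-0.006,0,0,0],[0,0,0,0,0,0],[0,0,0,0,0,0],[0,0,0,0,0,0]]]}}

```text
time_s: 13.75
tcp_pos: [595.9, 306.5, 82.5]
tool_rot: [[0.977, -0.213, 0.001], [-0.213, -0.977, 0.0], [0.001, -0.001, -1.0]]
ft_force: [0.0, -0.5, -2.6]
finger_gap: 49.4
finger_force: 30.0
```

>>> {"method": "arm_command", "body": {"series": [[[0,-0.0005,-0.003,0,0,0],[0,0,-0.0015,0,0,0],[0,0,0,0,0,0],[0,0,0,0,0,0]]]}}

```text
time_s: 14.15
tcp_pos: [595.6, 305.9, 77.5]
tool_rot: [[0.977, -0.213, 0.0], [-0.213, -0.977, 0.0], [0.0, -0.0, -1.0]]
ft_force: [0.7, 0.5, -4.3]
finger_gap: 49.4
finger_force: 30.0
```

>>> {"method": "arm_command", "body": {"series": [[[0,0,0,0,0,0],[0,0,0,0,0,0],[0,0,0,0,0,0],[0,0,0,0,0,0],[0,0,0,0,0,0],[0,0,0.03,0,0,0],[0,0,0.045,0,0,0],[0,0,0.045,0,0,0],[0,0,0.045,0,0,0],[-0.03,0,0.01,0,0,0],[0,0,0,0,0,0],[0,0,0,0,0,0],[0,0,0,0,0,0]]], "jaw": 1}}

```text
time_s: 15.45
tcp_pos: [565.7, 305.6, 251.6]
tool_rot: [[0.977, -0.213, -0.001], [-0.213, -0.977, -0.001], [-0.001, 0.001, -1.0]]
ft_force: [-0.0, -0.5, -1.1]
finger_gap: 91.8
finger_force: 0.0
```

Run:
```python
from w import *
s,c,W=shot("w6.png")
find(W,c,(596,305.5),13,75,100)
find(W,c,(596,305),110,60,73)
```

```text
t 15.45 tcp [565.7 305.6 251.6] yaw -12.3 F [-0.  -0.5 -1.1] gap 91.75413548316321 0.0
(596, 305.5) 168 circ [596.8 305.8] 6.9 rect [array([596.8, 305.8]), array([13.3, 13.2]), np.float64(49.0)] z [80.5 90.2 96. ]
(596, 305) 8627 circ [595.4 306.8] 101.8 rect [array([595.2, 306.9]), array([ 50.1, 197.9]), np.float64(77.6)] z [67.6 68.8 70. ]
```

View pics/w6.png

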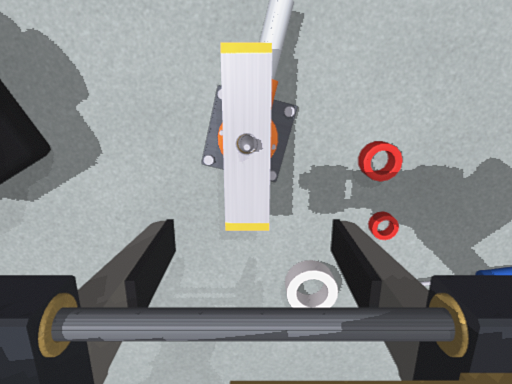

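The blade lies flat on the flange with the spindle through its bore at (247,144), top at 69 mm. Next is the cup.

>>> {"method": "arm_command", "body": {"series": [[[-0.015,-0.043,0,0,0,0],[-0.015,-0.043,0,0,0,0],[-0.015,-0.043,0,0,0,0],[-0.015,-0.043,0,0,0,0],[-0.015,-0.043,0,0,0,0],[-0.015,-0.043,0,0,0,0],[-0.015,-0.043,0,0,0,0],[-0.015,-0.043,0,0,0,0],[-0.015,-0.043,0,0,0,0],[-0.015,-0.043,0,0,0,0],[0,0,0,0,0,0],[0,0,0,0,0,0],[0,0,0,0,0,0]]]}}

```text
time_s: 16.8
tcp_pos: [415.9, -123.6, 252.1]
tool_rot: [[0.977, -0.213, -0.001], [-0.213, -0.977, 0.001], [-0.001, -0.0, -1.0]]
ft_force: [-0.6, 0.4, -0.9]
finger_gap: 92.1
finger_force: 0.0
```

Run:
```python
from w import *
s,c,W=shot("w7.png")
find(W,c,(446,-134),40,5,20)
find(W,c,(446,-134),40,12,20)
cv2.imwrite("pics/w7c.png",cv2.resize(c["pixels"][60:220,150:350,::-1],(600,480)))
```

```text
t 16.8 tcp [ 415.9 -123.6  252.1] yaw -12.3 F [-0.6  0.4 -0.9] gap 92.08068688892294 0.0
(446, -134) 1332 circ [ 446.3 -135.6] 27.7 rect [array([ 446.7, -135.8]), array([53.8, 54.3]), np.float64(76.9)] z [ 7.4  9.7 14.6]
(446, -134) 548 circ [ 446.2 -135.5] 19.8 rect [array([ 446.5, -135.5]), array([38.1, 39.1]), np.float64(78.5)] z [12.3 13.7 15. ]
```

View pics/w7c.png

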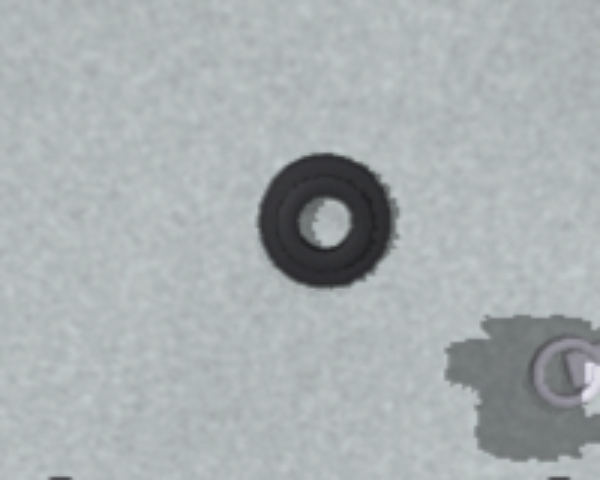

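The cup at (325,222) in the crop is narrow side up. I'll grasp it.

>>> {"method": "arm_command", "body": {"series": [[[0.0305,-0.012,-0.025,0,0,0],[0,0,-0.045,0,0,0],[0,0,-0.045,0,0,0],[0,0,-0.045,0,0,0],[0,0,-0.03,0,0,0],[0,0,-0.024,0,0,0],[0,0,-0.015,0,0,0],[0,0,0,0,0,0],[0,0,0,0,0,0]]]}}

```text
time_s: 17.75
tcp_pos: [446.5, -135.2, 23.5]
tool_rot: [[0.977, -0.211, -0.001], [-0.211, -0.977, 0.0], [-0.001, -0.0, -1.0]]
ft_force: [0.5, -0.4, -0.1]
finger_gap: 91.7
finger_force: 0.0
```

>>> {"method": "arm_command", "body": {"series": [[[0,0,0,0,0,0],[0,0,0,0,0,0],[0,0,0,0,0,0],[0,0,0,0,0,0],[0,0,0,0,0,0],[0,0,0,0,0,0],[0,0,0,0,0,0]]], "jaw": -1}}

```text
time_s: 18.45
tcp_pos: [446.2, -136.3, 23.7]
tool_rot: [[0.977, -0.213, 0.0], [-0.213, -0.977, -0.0], [0.0, 0.0, -1.0]]
ft_force: [-0.4, 1.0, 5.4]
finger_gap: 54.4
finger_force: 30.0
```

>>> {"method": "arm_command", "body": {"series": [[[0,0,0.02,0,0,0],[0,0,0.04,0,0,0],[0,0,0.04,0,0,0],[0.015,0.044,0.03,0,0,0],[0.015,0.044,0,0,0,0],[0.015,0.044,0,0,0,0],[0.015,0.044,0,0,0,0],[0.015,0.044,0,0,0,0],[0.015,0.044,0,0,0,0],[0.015,0.044,0,0,0,0],[0.015,0.044,0,0,0,0],[0.015,0.044,0,0,0,0],[0.015,0.044,0,0,0,0],[0,0,0,0,0,0],[0,0,0,0,0,0],[0,0,0,0,0,0],[0,0,0,0,0,0]]]}}

```text
time_s: 20.15
tcp_pos: [594.2, 298.2, 150.4]
tool_rot: [[0.977, -0.214, -0.001], [-0.214, -0.977, -0.001], [-0.001, 0.001, -1.0]]
ft_force: [0.3, 0.0, -2.1]
finger_gap: 54.1
finger_force: 30.0
```

Run:
```python
from w import *
s,c,W=shot()
T=np.array(s["tcp_pos"]);x,y=np.array(s["tool_rot"])[:2,0],0
m=(np.hypot(W[...,0]-T[0],W[...,1]-T[1])<27)&(c["depth"]>0)
for a,b in((-26,-12.5),(-12.5,-6)): find(W,c,T[:2],27,T[2]+a,T[2]+b)
```

```text
t 20.15 tcp [594.2 298.2 150.4] yaw -12.4 F [ 0.3  0.  -2.1] gap 54.1427545360982 29.99961585737765
[594.19617948 298.19213606] 3107 circ [594.2 298.2] 27.0 rect [array([594.3, 298.2]), array([53.5, 53.6]), np.float64(45.1)] z [132.7 135.2 136.4]
[594.19617948 298.19213606] 2516 circ [593.3 294.9] 23.6 rect [array([592.5, 296.7]), array([44.8, 39.2]), np.float64(42.3)] z [138.7 140.1 141.2]
```

>>> {"method": "arm_command", "body": {"series": [[[0.002,0.0065,0,0,0,0],[0,0,-0.005,0,0,0],[0,0,0,0,0,0],[0,0,0,0,0,0]]]}}

```text
time_s: 20.6
tcp_pos: [596.4, 305.9, 145.2]
tool_rot: [[0.977, -0.213, -0.001], [-0.213, -0.977, -0.0], [-0.0, 0.0, -1.0]]
ft_force: [0.5, 0.1, -1.4]
finger_gap: 54.2
finger_force: 30.0
```

>>> {"method": "arm_command", "body": {"series": [[[0,0,-0.012,0,0,0],[0,0,-0.012,0,0,0],[0,0,-0.012,0,0,0],[0,0,-0.01,0,0,0],[0,0,-0.004,0,0,0],[0,0,0,0,0,0],[0,0,0,0,0,0],[0,0,0,0,0,0]]]}}

```text
time_s: 21.4
tcp_pos: [597.0, 306.3, 96.2]
tool_rot: [[0.977, -0.213, 0.001], [-0.213, -0.977, 0.0], [0.001, -0.001, -1.0]]
ft_force: [-0.1, -0.6, -1.8]
finger_gap: 54.3
finger_force: 30.0
```

>>> {"method": "arm_command", "body": {"series": [[[0,0,-0.002,0,0,0],[0,0,0,0,0,0],[0,0,0,0,0,0]]]}}

```text
time_s: 21.7
tcp_pos: [596.6, 306.1, 93.7]
tool_rot: [[0.977, -0.213, 0.0], [-0.213, -0.977, 0.0], [0.0, -0.0, -1.0]]
ft_force: [-0.4, -0.8, -2.3]
finger_gap: 54.3
finger_force: 30.0
```

>>> {"method": "arm_command", "body": {"series": [[[0,0,0,0,0,0],[0,0,0,0,0,0],[0,0,0,0,0,0],[0,0,0,0,0,0],[0,0,0,0,0,0],[0,0,0.03,0,0,0],[0,0,0.045,0,0,0],[0,0,0.045,0,0,0],[0,0,0.03,0,0,0],[-0.03,0,0.01,0,0,0],[0,0,0,0,0,0],[0,0,0,0,0,0],[0,0,0,0,0,0]]], "jaw": 1}}

```text
time_s: 23.0
tcp_pos: [566.8, 306.0, 252.9]
tool_rot: [[0.977, -0.213, -0.001], [-0.213, -0.977, -0.0], [-0.0, 0.001, -1.0]]
ft_force: [0.5, 0.9, -0.3]
finger_gap: 92.0
finger_force: 0.0
```

Run:
```python
from w import *
s,c,W=shot("w8.png")
find(W,c,(596,305.5),13,86,100)
find(W,c,(596,305),40,81,85)
find(W,c,(596,305),40,75,80)
find(W,c,(440,154),40,10,24)
```

```text
t 23.0 tcp [566.8 306.  252.9] yaw -12.3 F [ 0.5  0.9 -0.3] gap 92.03899258265926 0.0
(596, 305.5) 136 circ [596.8 305.5] 6.8 rect [array([597.1, 305.7]), array([12.1, 12. ]), np.float64(76.2)] z [86.9 91.2 96.5]
(596, 305) 777 circ [596.7 307.2] 19.8 rect [array([596.7, 306.9]), array([38.5, 38.5]), np.float64(33.1)] z [81.5 82.7 83.9]
(596, 305) 1072 circ [596.6 306.9] 27.9 rect [array([596.6, 307.2]), array([54.2, 55.4]), np.float64(78.7)] z [76.3 77.7 79. ]
(440, 154) 430 circ [440.7 155.2] 18.2 rect [array([441.2, 155.3]), array([34.9, 35. ]), np.float64(67.8)] z [11.4 17.1 18.6]
```

View pics/w8.png

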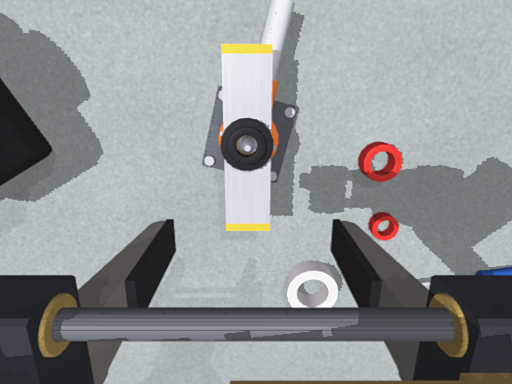

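The cup at (246,144) is seated with its narrow side up. The step is at 78 mm and the top at 83 mm. Now the collar, the middle ring at (384,226).

>>> {"method": "arm_command", "body": {"series": [[[-0.025,-0.03,0,0,0,0],[-0.025,-0.03,0,0,0,0],[-0.025,-0.03,0,0,0,0],[-0.025,-0.03,0,0,0,0],[-0.026,-0.031,0,0,0,0],[0,0,-0.045,0,0,0],[0,0,-0.045,0,0,0],[0,0,-0.03,0,0,0],[0,0,0,0,0,0],[0,0,0,0,0,0],[0,0,0,0,0,0]]]}}

```text
time_s: 24.15
tcp_pos: [441.9, 155.5, 134.9]
tool_rot: [[0.977, -0.213, 0.002], [-0.213, -0.977, 0.001], [0.002, -0.001, -1.0]]
ft_force: [-0.2, 0.6, 0.4]
finger_gap: 92.0
finger_force: 0.0
```

>>> {"method": "arm_command", "body": {"series": [[[-0.001,-0.0005,-0.03,0,0,0],[0,0,-0.04,0,0,0],[0,0,-0.025,0,0,0],[0,0,-0.012,0,0,0],[0,0,-0.003,0,0,0],[0,0,0,0,0,0],[0,0,0,0,0,0],[0,0,0,0,0,0]]]}}

```text
time_s: 24.95
tcp_pos: [440.5, 154.9, 24.7]
tool_rot: [[0.977, -0.213, 0.002], [-0.213, -0.977, 0.001], [0.002, -0.001, -1.0]]
ft_force: [-0.2, -0.1, 0.2]
finger_gap: 92.0
finger_force: 0.0
```

>>> {"method": "arm_command", "body": {"series": [[[0,0,0,0,0,0],[0,0,0,0,0,0],[0,0,0,0,0,0],[0,0,0,0,0,0],[0,0,0,0,0,0],[0,0,0,0,0,0],[0,0,0,0,0,0],[0,0,0,0,0,0],[0,0,0,0,0,0],[0,0,0,0,0,0]]], "jaw": -1}}

```text
time_s: 25.95
tcp_pos: [439.6, 154.5, 23.5]
tool_rot: [[0.977, -0.213, -0.0], [-0.213, -0.977, -0.0], [-0.0, 0.0, -1.0]]
ft_force: [0.1, 0.6, -0.6]
finger_gap: 34.4
finger_force: 30.0
```

>>> {"method": "arm_command", "body": {"series": [[[0,0,0.03,0,0,0],[0,0,0.045,0,0,0],[0,0,0.045,0,0,0],[0,0,0.03,0,0,0],[0.026,0.025,0,0,0,0],[0.026,0.025,0,0,0,0],[0.026,0.025,0,0,0,0],[0.026,0.025,0,0,0,0],[0.026,0.025,0,0,0,0],[0.026,0.026,0,0,0,0],[0,0,0,0,0,0],[0,0,0,0,0,0],[0,0,0,0,0,0],[0,0,0,0,0,0],[0,0,0,0,0,0]]]}}

```text
time_s: 27.45
tcp_pos: [595.1, 304.9, 173.8]
tool_rot: [[0.977, -0.213, -0.0], [-0.213, -0.977, -0.0], [-0.0, 0.0, -1.0]]
ft_force: [0.1, -0.5, -0.8]
finger_gap: 34.7
finger_force: 30.0
```

Run:
```python
from w import *
s,c,W=shot()
T=np.array(s["tcp_pos"])
find(W,c,T[:2],17.5,T[2]-12,T[2]-2)
r=c["pixels"].astype(int);m=(r[...,0]>1.8*r[...,1])&(r[...,0]>80)&(c["depth"]>0)&(W[...,2]>T[2]-9)&(W[...,2]<T[2])
print("red top",cv2.minEnclosingCircle(W[m][:,:2].astype(np.float32)),np.median(W[m][:,2])-T[2])
```

```text
t 27.45 tcp [595.1 304.9 173.8] yaw -12.3 F [ 0.1 -0.5 -0.8] gap 34.705177461308445 29.999653240665793
[595.13578474 304.94760113] 1817 circ [595.3 304.9] 17.4 rect [array([595.6, 305.2]), array([34.1, 34. ]), np.float64(77.4)] z [164.5 167.8 168.9]
red top ((596.8683471679688, 304.9442138671875), 17.80876350402832) -6.06439126327669
```

>>> {"method": "arm_command", "body": {"series": [[[0,0.0005,-0.02,0,0,0],[0,0,-0.015,0,0,0],[0,0,-0.012,0,0,0],[0,0,-0.01,0,0,0],[0,0,-0.007,0,0,0],[0,0,0,0,0,0],[0,0,0,0,0,0],[0,0,0,0,0,0]]]}}

```text
time_s: 28.3
tcp_pos: [596.0, 306.3, 110.2]
tool_rot: [[0.977, -0.213, 0.001], [-0.213, -0.977, 0.001], [0.001, -0.001, -1.0]]
ft_force: [0.3, -0.6, 0.1]
finger_gap: 34.4
finger_force: 30.0
```

>>> {"method": "arm_command", "body": {"series": [[[0,-0.0005,-0.002,0,0,0],[0,0,0,0,0,0],[0,0,0,0,0,0]]]}}

```text
time_s: 28.6
tcp_pos: [595.6, 305.6, 107.7]
tool_rot: [[0.977, -0.213, 0.0], [-0.213, -0.977, 0.0], [0.0, -0.0, -1.0]]
ft_force: [0.3, -0.2, -0.0]
finger_gap: 34.2
finger_force: 30.0
```

>>> {"method": "arm_command", "body": {"series": [[[0,0,0,0,0,0],[0,0,0,0,0,0],[0,0,0,0,0,0],[0,0,0,0,0,0],[0,0,0,0,0,0],[0,0,0,0,0,0],[0,0,0.03,0,0,0],[0,0,0.045,0,0,0],[0,0,0.045,0,0,0],[0,0,0.03,0,0,0],[-0.03,0,0,0,0,0],[0,0,0,0,0,0],[0,0,0,0,0,0],[0,0,0,0,0,0]]], "jaw": 1}}

```text
time_s: 30.0
tcp_pos: [566.0, 305.5, 257.1]
tool_rot: [[0.977, -0.213, -0.0], [-0.213, -0.977, -0.0], [-0.0, 0.0, -1.0]]
ft_force: [0.6, -0.0, 0.2]
finger_gap: 91.7
finger_force: 0.0
```

Run:
```python
from w import *
s,c,W=shot("w9.png")
find(W,c,(596,305),30,98,106)
find(W,c,(596,305),40,75,80)
find(W,c,(596,305),110,60,73)
cs=read_camera("side");cv2.imwrite("pics/side9.png",cv2.resize(cs["pixels"][250:370,100:270,::-1],(765,540),interpolation=cv2.INTER_CUBIC))
```

```text
t 30.0 tcp [566.  305.5 257.1] yaw -12.3 F [ 0.6 -0.   0.2] gap 91.7084285451307 0.0
(596, 305) 642 circ [596.8 306.1] 17.9 rect [array([597.1, 306.6]), array([34.5, 34.6]), np.float64(78.0)] z [ 99.  100.5 101.8]
(596, 305) 1011 circ [596.8 306.8] 27.8 rect [array([596.9, 307.1]), array([53.7, 54.8]), np.float64(77.9)] z [76.3 77.6 78.9]
(596, 305) 6600 circ [595.8 306.5] 101.4 rect [array([595.6, 306.7]), array([ 50.2, 197.9]), np.float64(77.6)] z [67.5 68.8 70. ]
```

View pics/side9.png

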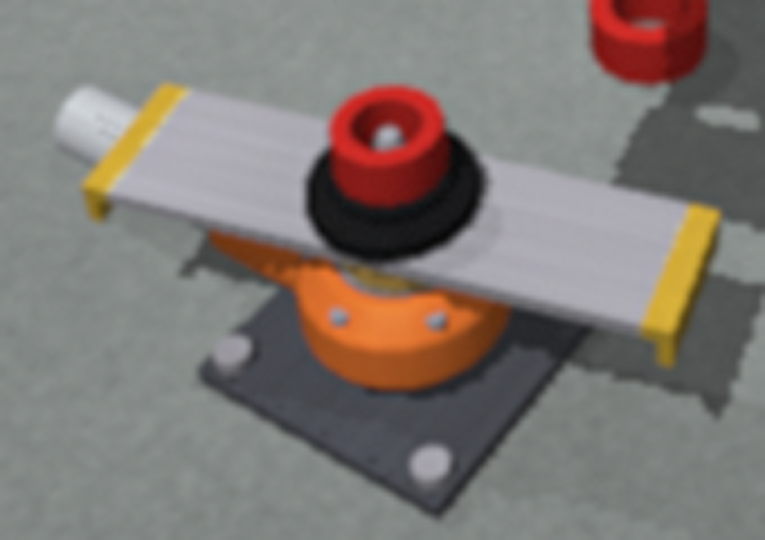

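The side crop shows the full stack, with the collar at (388,145), the cup at (395,195), and the blade level with its tips down. The measured heights match: collar top about 101 mm, cup step 78 mm, blade top 69 mm. Handing in.

```bash
python3 -c "
from workcell import *
print(hand_in())"
```

```text
the job is handed in; nothing more can be done
None
```

The flange, blade, cup and collar are stacked on the orange gearbox, flat and released. I handed the job in at about 30 s, but hand-in returned no verdict.

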